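# Set out the camera closing station

## Task

Set out the camera closing station on the row of three grey pads: the yellow screw box centred on the middle pad, with the grey pin tray set squarely on top of its lid, both lying lengthways the same way; the black lens cap centred on the end pad next to the white cup, and the black screwdriver holder standing upright, centred on the end pad next to the roll of tape. Leave the cup and the tape roll where they are, and do not tip the holder or the screw box over.

Things in the scene. Friction and masses are not known exactly. Their poses are not given: they have to be found in the camera images.
- screw_box: Yellow box of screws, closed with a clear flat lid (lid fixed to it), 68 (x) by 98 (y) by 36 mm high, 0.15 to 0.3 kg. Origin at the centre of its underside, z up; its grasp is across the 68 mm side (along its x). The yellow sides are upright from 0 to 26 mm.
- pin_tray: Shallow open grey plastic tray with loose-looking pins fixed in it, 55 (x, from -29 to +26 mm) by 86 (y) by 16 mm high, walls 2 mm, about 0.09 kg. Origin at the centre of its underside, z up; its grasp is across the 55 mm side (along its x).
- holder: Black funnel-shaped screwdriver holder standing upright, 75 mm high: a round foot of 60 mm diameter, a waist of about 50 mm, and above 47 mm a round tube neck of 38 mm diameter to grasp. Origin on the underside; the axis of foot and neck stands at x = 0, y = -4 mm in its frame, z up.
- lens_cap: Small black round lens cap lying flat, 22 mm diameter, 10 mm high, about 15 g. Origin at the centre of its underside, z up.
- pad_1: Plain grey pad fixed to the bench, 90 (x) by 100 (y) by 3 mm: one end of the row of three (the left end as the robot sees it). Origin at the centre of its underside (its top is 3 mm above), x and y along its sides, z up.
- pad_2: Same grey pad, the middle one of the row. Origin at the centre of its underside, top 3 mm above.
- pad_3: Same grey pad, the other (right) end of the row. Origin at the centre of its underside, top 3 mm above.
- cup: White ribbed open cup with short wire ends in it, 66 mm across, 44 mm high, loose and light; it stands beyond one end of the row of pads, about 120 mm from the centre of that end pad. Which end varies. Origin at the centre of its underside. Stays where it is.
- tape: Roll of brown tape lying flat, 88 mm diameter, 24 mm high, loose; it lies beyond the other end of the row of pads, about 120 mm from the centre of that end pad. Which end varies. Origin at the centre of its underside. Stays where it is.
There are look-alikes about, which are no part of the job. There is more than one size of the holder; the one meant has the size given above.

How it is judged:
By the outcome, as a careful person would: the job done as asked, in the order asked, and still so for the second after the job is handed in, with the robot touching nothing.
It also fails if it takes over 112 s, if anything falls off the work surface, if the arm or the gripper's body presses on something with over 40 N, if the wrist force passes 120 N, or if a joint passes its speed limit or range.

## Robot

A 6-joint arm with a two-finger parallel gripper is mounted at the origin on a cart in front of the work surface, level with it; the furniture and walls round the work are solid. World frame = base frame: x ahead of the robot, y to its left, z up, the work surface at z = 0. Lengths are in m, angles in degrees, forces in N, time in s.
With the tool pointing down it reaches from about 0.325 to 0.775 m from the base axis. Payload 5.5 kg.
Tool frame: the origin (TCP) lies at the centre of the arm's flange, where the gripper is bolted on; the fingertips stand 182 mm ahead of it and the grasp point (between the pads) lies 163 mm ahead of it; z points along the fingers, y is the direction in which the jaws open and shut (so a half turn about z gives the same grasp; the last joint's range is limited). The gripper opens to 88 mm and grips with 3 to 60 N. Pads are 20 mm wide; open, the fingers measure 115 mm over their backs; the gripper's body (75 mm by 178 mm) begins 61 mm behind the grasp point.
Start: joints at [65.85, 5.22, 70.514, -0, 104.267, -3.249], TCP at [0.214, 0.561, 0.405] pointing down, gripper open.
Joint ranges: [-164.24, 164.24], [-49.07, 125.15], [9.68, 141.18], [-86.29, 266.29], [3.28, 154.24], [-151.56, 151.56]. Speed limits (degrees/s): [147.25, 147.25, 172.46, 180, 180, 180].

## Interface

Orientations are given as [roll, pitch, yaw] about the fixed x, y, z axes, in that order (R = Rz(yaw) Ry(pitch) Rx(roll)).
In Python, from station import r gives the robot as it stands. The module is installed in compiled form; this text tells all that it offers. Calls block until the motion is done:
- r.reach(position, orientation): joint-space move of the TCP to a pose.
- r.servo_line(position, rotation=None, speed=0.15): straight line of the TCP; rotation=None keeps the orientation; speed is the mean speed in m/s.
- r.move_joints(angles): joint-space move.
- r.let_go() and r.grab(squeeze=None): open the fingers fully, or close them until they stop; squeeze is the grip in N (None keeps the last).
- r.wait(seconds).
- r.inverse_kinematics(position, orientation): joint angles nearest the present ones, or None.
- r.sense(): the state.
- r.snapshot(name): name is "scene" or "top" or "wrist"; returns a dict with "frame" (384x512x3 uint8, red, green, blue), "fx", "fy", "cx", "cy" (pixels), "dist_coeffs" ([k1, k2, p1, p2, k3] as OpenCV has them; the pictures are not rectified), "R" (3x3) and "t" (3): a world point X has camera coordinates R X + t. Camera axes: x right, y down, z forward; pixel columns grow to the right and rows downward; lengths in m; the calibration is good to about 2 mm. A picture is of the moment at which its call begins. There is no depth.
A pose or a line that the arm cannot do raises r.IKError and nothing moves.
- r.hand_in(): hands the job in, once; it reports no verdict.
The state is a dict: "clock": time; "joints": joint angles; "joint_vel": joint speeds; "joint_torque": joint torques, N m; "tcp_pos": TCP position; "orientation": TCP orientation; "contact_force": force on the tool from outside, world axes, zero at the start; "torque": the same for the moment, N m; "opening": finger opening in m.
Only numpy, scipy, OpenCV 4.12 (cv2) and the standard library are available. Lean on these libraries where they do the work, as an engineer would, in place of code of your own. Each camera call takes 0.05 s, during which the arm holds its last target. There are 200 camera calls.

## Working session

There is one attempt and no reset: what is moved stays moved. The work goes in short steps, each a Python script; the robot and the scene stay as the last script left them, time stands still between calls to the robot, and variables do not carry over. Pictures are saved under pics/ and viewed, about 12 in all and at most 16, crops included, and the job is handed in when it is done.

```bash
mkdir -p pics
cat > h.py <<'E'
import numpy as np, cv2
from station import r
def snap(name, out=None):
    s=r.snapshot(name)
    s['K']=np.array([[s['fx'],0,s['cx']],[0,s['fy'],s['cy']],[0,0,1]],float)
    s['d']=np.array(s['dist_coeffs'],float); s['R']=np.array(s['R']); s['t']=np.array(s['t'])
    if out: cv2.imwrite('pics/'+out, cv2.cvtColor(s['frame'],cv2.COLOR_RGB2BGR))
    return s
def ray(s,px):
    p=cv2.undistortPoints(np.array(px,float).reshape(-1,1,2),s['K'],s['d']).reshape(-1,2)
    d=np.c_[p,np.ones(len(p))]@s['R']
    return -s['R'].T@s['t'], d
def plane(s,px,z):
    c,d=ray(s,px); return (c+d*((z-c[2])/d[:,2])[:,None])[:,:2]
def proj(s,X):
    return cv2.projectPoints(np.array(X,float).reshape(-1,1,3),cv2.Rodrigues(s['R'])[0],s['t'],s['K'],s['d'])[0].reshape(-1,2)
E
python3 - <<'E'
from h import *
for n in ['scene','top']:
    s=snap(n,n+'0.png'); print(n,(-s['R'].T@s['t']).round(3),s['fx'],s['R'][2].round(2))
a=[cv2.imread(f'pics/{n}0.png') for n in ['scene','top']]
for n,i in zip('st',a): cv2.imwrite(f'pics/{n}0big.png',cv2.resize(i,(800,600),interpolation=cv2.INTER_CUBIC))
print(r.sense()['clock'])
E
```

```text
scene [ 0.035 -0.552  0.563] 390.6167384060012 [ 0.53  0.67 -0.52]
top [0.319 0.106 1.239] 462.8402372061821 [ 0.18 -0.   -0.98]
0.1
```

View pics/t0big.png

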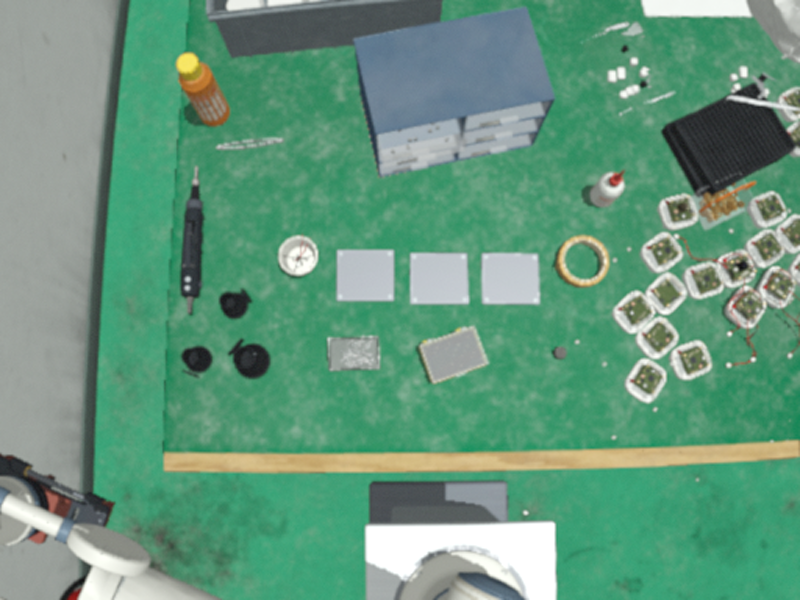

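View pics/s0big.png

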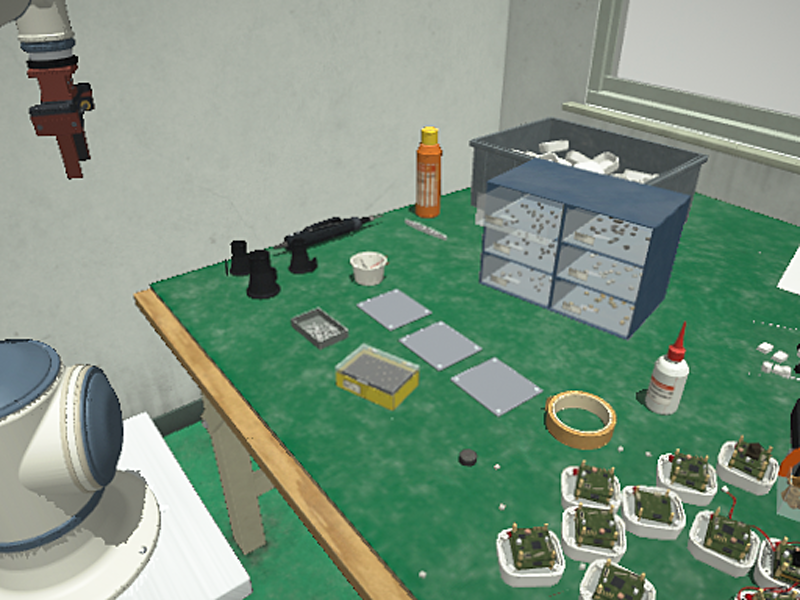

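The top view (800x600) shows pads at (365,275), (439,278) and (510,278). The cup is at (298,256), beyond the left pad, and the tape at (582,261), beyond the right one. The tray is at (354,353), the box at (454,354) and the cap at (560,352). The three holders are at (235,303), (197,358) and (250,360), so the size has to be measured.

```bash
cat > m.py <<'E'
from h import *
s=snap('top'); f=s['frame']; hsv=cv2.cvtColor(f,cv2.COLOR_RGB2HSV)
k=0.64
green=cv2.inRange(hsv,(50,80,30),(95,255,255))
non=cv2.bitwise_not(green)
def comp(mask,roi,z,lab,n=1):
    x0,y0,x1,y1=[int(v*k) for v in roi]; m=np.zeros_like(mask); m[y0:y1,x0:x1]=mask[y0:y1,x0:x1]
    cs=sorted(cv2.findContours(m,cv2.RETR_EXTERNAL,cv2.CHAIN_APPROX_NONE)[0],key=cv2.contourArea)[-n:]
    for c in cs:
        P=plane(s,c.reshape(-1,2),z); rc=cv2.minAreaRect((P*1000).astype(np.float32))
        print(lab,'rect c',np.round(rc[0],1),'size',np.round(rc[1],1),'ang',round(rc[2],1))
comp(non,(325,240,405,310),.003,'pad1');comp(non,(403,240,475,310),.003,'pad2');comp(non,(475,240,548,310),.003,'pad3')
comp(non,(270,225,325,285),.044,'cup');comp(non,(550,228,615,293),.024,'tape')
comp(non,(315,325,395,380),.016,'tray');comp(non,(410,315,500,395),.036,'box');comp(non,(545,340,575,365),.01,'cap')
dark=cv2.inRange(hsv[...,2],0,60)
for z in (0,.075):
  comp(dark,(212,280,260,325),z,'hA');comp(dark,(175,338,220,382),z,'hB');comp(dark,(222,330,280,385),z,'hC')
g=f[165:250,105:180]; cv2.imwrite('pics/hold.png',cv2.cvtColor(cv2.resize(g,None,fx=5,fy=5,interpolation=cv2.INTER_CUBIC),cv2.COLOR_RGB2BGR))
sc=snap('scene')['frame'][140:200,130:220]
a=cv2.resize(sc,(800,533),interpolation=cv2.INTER_CUBIC); b=cv2.resize(g,(375,425),interpolation=cv2.INTER_CUBIC)
a=cv2.resize(a,(425,283)); c=np.zeros((425,800,3),np.uint8); c[:283,:425]=a; c[:,425:]=b
cv2.imwrite('pics/hold.png',c[...,::-1])
E
python3 m.py
```

```text
pad1 rect c [577.8 155.5] size [101.8  92.1] ang 89.4
pad2 rect c [570.9  25.8] size [103.4  92. ] ang 89.4
pad3 rect c [569.2 -99.4] size [102.7  94.3] ang 87.6
cup rect c [604.3 268. ] size [71.4 67.1] ang 0.6
tape rect c [ 594.8 -224.1] size [92.3 97.5] ang 42.8
tray rect c [439.9 175.1] size [59.5 90.2] ang 1.7
box rect c [433.9   8.2] size [ 78.  105.6] ang 20.2
cap rect c [ 435.6 -178.7] size [22.  18.9] ang 89.0
hA rect c [526.8 384. ] size [41.1 50.2] ang 4.2
hB rect c [431.  448.4] size [41.2 47. ] ang 15.6
hC rect c [432.4 355.1] size [66.2 55.2] ang 45.2
hA rect c [514.2 367.2] size [38.6 47.2] ang 4.2
hB rect c [424.3 427.7] size [38.7 44.1] ang 15.6
hC rect c [425.5 340.1] size [62.2 51.8] ang 45.2
```

View pics/hold.png

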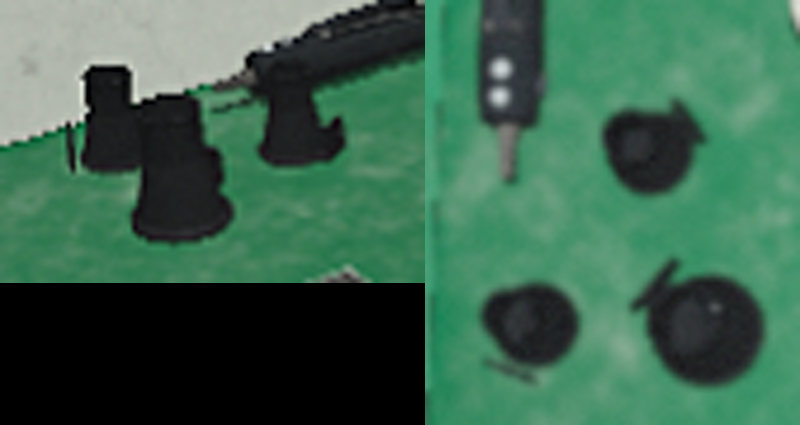

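Holder C at top-view (250,360) has a foot of about 62 mm, so it is the one meant; the other two are about 46 mm. Next I take close views with the wrist camera.

Run:
```python
from h import *
st=r.sense(); print(st['orientation'],st['tcp_pos'])
T=[180,0,-90]
for y in(-90,90):
    print(y,r.inverse_kinematics([.434,.008,.36],[180,0,y]),r.inverse_kinematics([.43,.35,.36],[180,0,y]))
```

```text
[-1.79929425e+02 -4.98114182e-03  1.59098449e+02] [0.21406505 0.56057515 0.40391028]
-90 None [  35.62820235   -2.0681224    82.44898071    0.           99.61914169
 -144.37179765]
90 [ -3.43642498 -21.02227395  98.92034214   0.         102.10193181
  -3.43642498] [ 3.56282024e+01 -2.06812240e+00  8.24489807e+01 -2.54444375e-14
  9.96191417e+01  3.56282024e+01]
```

Run:
```python
from h import *
import pickle
D=[];I=[]
for p in [(.40,.34,.36),(.40,.12,.40),(.40,-.12,.38),(.50,.03,.50)]:
    r.reach(p,[180,0,90]); r.wait(.2); s=snap('wrist'); D.append(s); I.append(s['frame'])
    print((-s['R'].T@s['t']).round(3),s['R'][2].round(2),r.sense()['clock'])
pickle.dump(D,open('D.pkl','wb'))
m=np.vstack([np.hstack(I[:2]),np.hstack(I[2:])])
cv2.imwrite('pics/w1.png',cv2.resize(m,(800,600),interpolation=cv2.INTER_AREA)[...,::-1])
```

```text
[0.399 0.409 0.341] [ 0.   -0.25 -0.97] 1.575
[0.4   0.189 0.38 ] [-0.   -0.25 -0.97] 2.7167
[ 0.4   -0.051  0.361] [ 0.   -0.25 -0.97] 3.9167
[0.5   0.097 0.48 ] [-0.   -0.25 -0.97] 5.0417
```

View pics/w1.png

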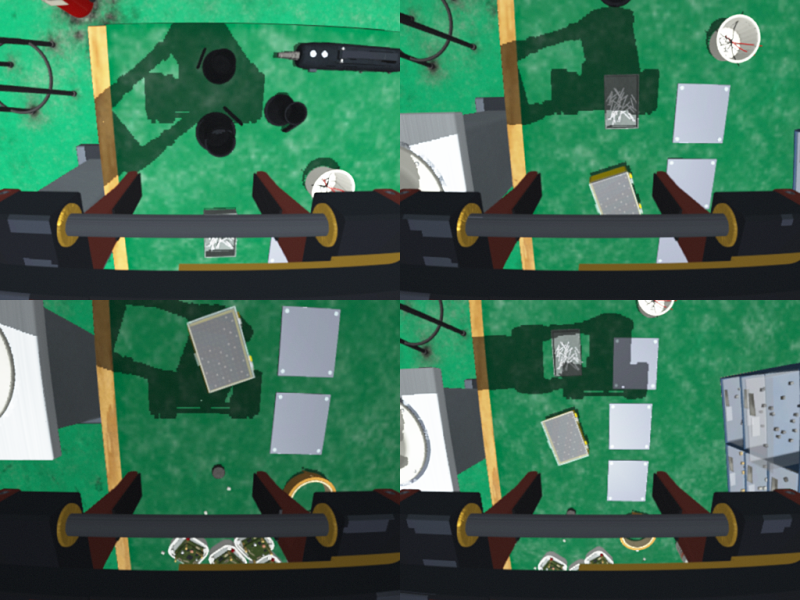

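Panel 0 shows the three holders, with the large one at (216,133). Panel 1 shows the tray at (622,101), panel 2 the box at (221,349) and the cap at (218,472), and panels 1–3 the pads. Now I measure from these stored views.

```bash
cat > m2.py <<'E'
from h import *
def rect(s,box,z,lab,lo=(0,0,0),hi=(180,75,255),inv=None,quiet=False):
    hsv=cv2.cvtColor(s['frame'],cv2.COLOR_RGB2HSV)
    m=cv2.inRange(hsv,lo,hi) if inv is None else cv2.bitwise_not(cv2.inRange(hsv,*inv))
    x0,y0,x1,y1=box; M=np.zeros_like(m); M[y0:y1,x0:x1]=m[y0:y1,x0:x1]
    M=cv2.morphologyEx(M,cv2.MORPH_OPEN,np.ones((3,3)))
    c=max(cv2.findContours(M,cv2.RETR_EXTERNAL,cv2.CHAIN_APPROX_NONE)[0],key=cv2.contourArea)
    P=plane(s,c.reshape(-1,2),z)*1000; rc=cv2.minAreaRect(P.astype(np.float32))
    if not quiet: print(lab,np.round(rc[0],1),np.round(rc[1],1),round(rc[2],1), 'px',cv2.boundingRect(c))
    return rc,c
G=((40,90,3),(100,255,255))
E
python3 - <<'E'
from m2 import *
import pickle
D=pickle.load(open('D.pkl','rb')); k=1.28
def b(x0,y0,x1,y1,px=0,py=0): return [int((x0-px)*k),int((y0-py)*k),int((x1-px)*k),int((y1-py)*k)]
rect(D[1],b(665,75,740,152,400),.003,'pad1',inv=G)
rect(D[2],b(272,300,348,385,0,300),.003,'pad2',inv=G)
rect(D[2],b(262,385,340,465,0,300),.003,'pad3',inv=G)
for B,n in [(b(605,330,668,396,400,300),'p1'),(b(605,396,660,456,400,300),'p2'),(b(603,455,660,508,400,300),'p3')]: rect(D[3],B,.003,n,inv=G)
rect(D[1],b(598,62,648,136,400),.016,'tray',inv=G)
rect(D[3],b(545,322,590,384,400,300),.016,'tray',inv=G)
rect(D[2],b(182,302,258,396,0,300),.036,'box',inv=G)
rect(D[3],b(538,402,593,470,400,300),.036,'box',inv=G)
rect(D[2],b(208,462,228,482,0,300),.01,'cap',inv=G)
s=D[0]
for z in (0,.075): print('hold px at',z,proj(s,[[.432,.355,z],[.432,.448,z],[.527,.384,z]]).round())
c=s['frame'][50:210,220:420].astype(float); c=np.clip(c*2,0,255).astype(np.uint8)
cv2.imwrite('pics/h2.png',cv2.resize(c,(750,600),interpolation=cv2.INTER_CUBIC)[...,::-1])
E
```

```text
pad1 [577.2 157.3] [101.1  91.4] 89.7 px (349, 107, 74, 77)
pad2 [570.5  28.3] [101.   91.3] 89.7 px (355, 7, 81, 92)
pad3 [568.7 -97.3] [100.7  91.3] 88.9 px (345, 118, 78, 80)
p1 [577.2 157.2] [ 91.4 100.5] 0.3 px (272, 48, 59, 67)
p2 [570.8  28.1] [ 92.2 100.4] 0.2 px (267, 132, 56, 60)
p3 [569.1 -97.4] [100.6  92.2] 89.7 px (265, 205, 53, 53)
tray [439.2 176.9] [55.4 86.6] 2.0 px (261, 95, 45, 71)
tray [440.2 176.2] [56.5 87.8] 2.1 px (193, 37, 40, 61)
box [433.4   7.8] [74.9 99.9] 18.6 px (239, 7, 88, 113)
box [436.2   9.4] [ 76.6 100.4] 18.8 px (180, 141, 62, 71)
cap [ 436.9 -177.2] [19.7 22.3] 1.2 px (272, 212, 16, 17)
hold px at 0 [[279. 166.]
 [281.  85.]
 [358. 143.]]
hold px at 0.075 [[286. 179.]
 [289.  75.]
 [387. 149.]]
```

View pics/h2.png

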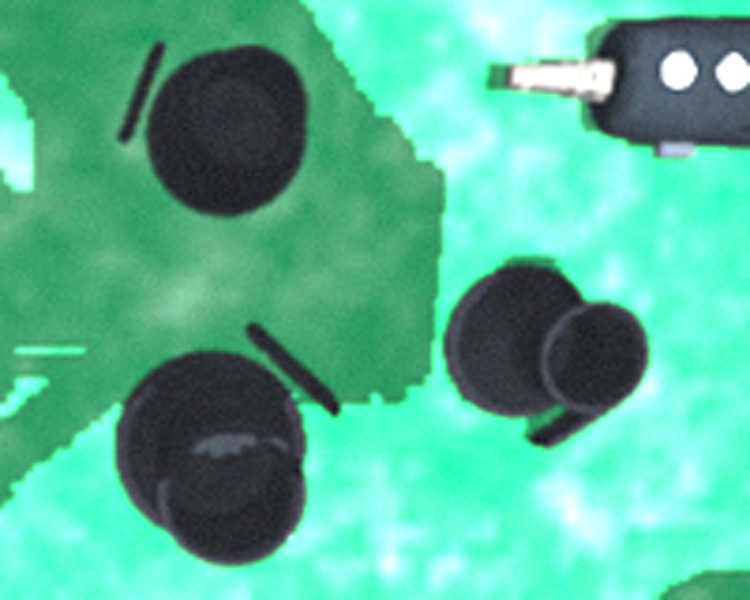

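The large holder's clip sits up-right of its foot at crop (293,368), and its rim centre is at (233,493). I'll grip the neck along the tangent to the clip. Box and tray first.

```bash
cat > act.py <<'E'
from m2 import *
UP=.34
def go(x,y,z,yaw,sp=.15):
    r.reach([x,y,max(UP,z)],[180,0,yaw]); 
    if z<UP: r.servo_line([x,y,z+.03],speed=.35); r.servo_line([x,y,z],speed=.06)
def up(sp=.3):
    p=r.sense()['tcp_pos']; r.servo_line([p[0],p[1],min(UP,p[2]+.03)],speed=.1); r.servo_line([p[0],p[1],UP],speed=sp)
def pick(x,y,z,yaw,sq):
    r.let_go(); go(x,y,z,yaw); r.grab(sq); r.wait(.2); s=r.sense(); print('open',round(s['opening'],4)); up()
    s=r.sense(); print('lifted open',round(s['opening'],4),'F',np.round(s['contact_force'],2),s['clock'])
def place(x,y,z,yaw):
    go(x,y,z,yaw); print('F',np.round(r.sense()['contact_force'],2)); r.let_go(); r.wait(.2); up(); print(r.sense()['clock'])
E
python3 - <<'E'
from act import *
pick(.4348,.0085,.187,108.6,25)
place(.5707,.0282,.191,90)
r.reach([.53,-.02,.42],[180,0,90]); r.wait(.2); s=snap('wrist','b1.png'); print(proj(s,[.5707,.0282,.039]),proj(s,[.44,.1765,.016]))
E
```

```text
open 0.068
lifted open 0.0679 F [ 0.77  0.59 -2.7 ] 8.8
F [-0.75 -0.52 -2.16]
12.275
[[285.53945996 137.40894292]] [[179.56780942  14.59107305]]
```

View pics/b1.png

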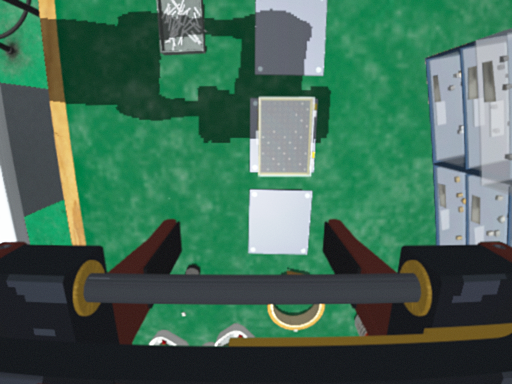

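The box stands on the middle pad, its lid spanning about (258..315, 97..176); the expected centre was (285.5,137.4). I measure this more finely by hue and pick up the tray.

Run:
```python
from act import *
s=snap('wrist'); f=s['frame']
hsv=cv2.cvtColor(f,cv2.COLOR_RGB2HSV)
print('row',[tuple(map(int,hsv[137,x])) for x in range(246,264,2)],[tuple(map(int,hsv[137,x])) for x in range(306,322,2)])
print('col',[tuple(map(int,hsv[y,285])) for y in range(92,102)],[tuple(map(int,hsv[y,285])) for y in range(170,184)])
print('exp corners',proj(s,[[.5707+a,.0282+b,.039] for a in(-.034,.034) for b in(-.049,.049)]).round(1).tolist())
c=f[75:200,230:340]; cv2.imwrite('pics/b2.png',cv2.resize(c,None,fx=4.8,fy=4.8,interpolation=cv2.INTER_CUBIC)[...,::-1])
pick(.4397,.1765,.185,92,15)
```

```text
row [(75, 195, 124), (73, 192, 117), (108, 29, 214), (108, 21, 242), (108, 24, 238), (109, 8, 248), (45, 2, 236), (39, 18, 197), (105, 5, 190)] [(98, 7, 156), (29, 29, 177), (29, 31, 199), (108, 14, 221), (113, 30, 179), (74, 145, 60), (74, 143, 68), (76, 160, 67)]
col [(74, 197, 62), (76, 225, 59), (75, 202, 58), (75, 146, 68), (76, 51, 125), (55, 15, 198), (26, 29, 219), (27, 40, 202), (32, 22, 177), (105, 6, 159)] [(106, 17, 170), (90, 8, 165), (31, 29, 186), (29, 48, 217), (29, 29, 237), (77, 19, 240), (77, 68, 198), (74, 136, 148), (74, 161, 138), (74, 153, 143), (73, 154, 144), (74, 156, 139), (74, 161, 141), (75, 162, 140)]
exp corners [[257.8, 176.0], [258.2, 96.2], [310.6, 176.1], [314.5, 96.6]]
open 0.055
lifted open 0.055 F [-0.6  -0.15 -1.39] 17.1833
```

View pics/b2.png

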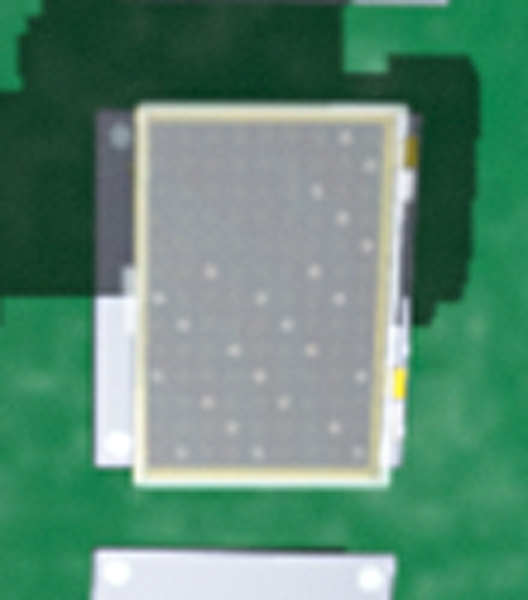

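The lid corners agree with the expected ones to about 0.3 px. I place the tray on the box and pick up the cap.

Run:
```python
from act import *
place(.5707,.0282,.225,90)
r.reach([.53,-.02,.42],[180,0,90]); r.wait(.2); s=snap('wrist'); f=s['frame']
print('exp tray',proj(s,[[.5707+a,.0282+b,.055] for a in(-.0275,.0275) for b in(-.043,.043)]).round(1).tolist())
print('exp box',proj(s,[[.5707+a,.0282+b,.039] for a in(-.034,.034) for b in(-.049,.049)]).round(1).tolist())
c=f[75:200,230:340]; c1=cv2.resize(c,None,fx=4.8,fy=4.8,interpolation=cv2.INTER_CUBIC)
r.reach([.41,-.235,.33],[180,0,90]); r.wait(.2); s=snap('wrist')
p=proj(s,[.4368,-.1775,.01])[0]; print('cap exp',p)
x,y=p.astype(int); rc,_=rect(s,(x-40,y-40,x+40,y+40),.01,'cap',inv=G)
c2=s['frame'][y-40:y+40,x-40:x+40]
o=np.zeros((600,800,3),np.uint8); o[:600,:528]=c1; o[:272,528:]=cv2.resize(c2,(272,272)); cv2.imwrite('pics/t1.png',o[...,::-1])
```

```text
F [ 1.02  0.32 -0.52]
20.8083
exp tray [[263.5, 173.8], [264.3, 100.5], [308.3, 173.9], [311.8, 100.8]]
exp box [[257.9, 176.1], [258.4, 96.2], [310.8, 176.2], [314.7, 96.6]]
cap exp [276.68245252 131.56332051]
cap [ 436.2 -178. ] [20.9 20.4] 0.3 px (266, 122, 21, 21)
```

View pics/t1.png

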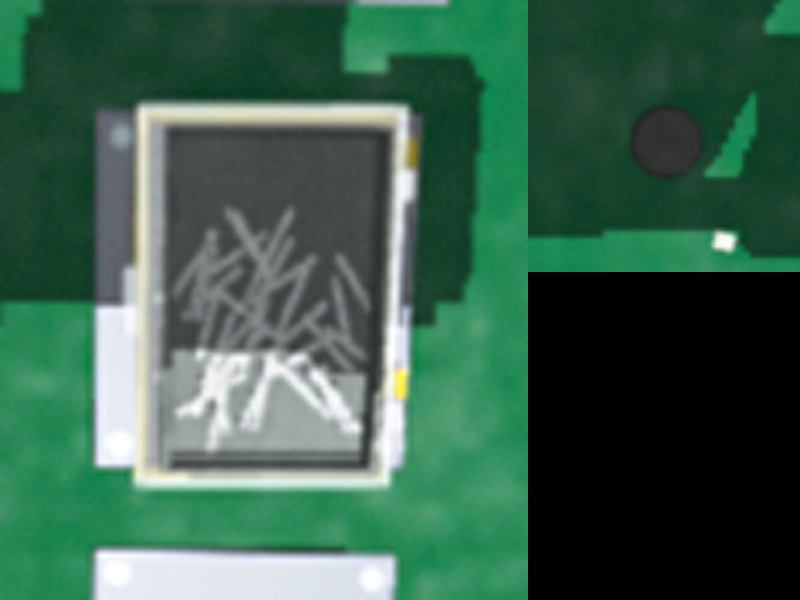

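The tray sits squarely on the lid, its corners within about 1 px of expected; the cap is at (436.4, -177.8) mm. Cap next, then a close look at the holder.

Run:
```python
from act import *
pick(.4364,-.1778,.1845,90,8)
place(.5772,.1572,.188,90)
r.reach([.54,.10,.36],[180,0,90]); r.wait(.2); s=snap('wrist'); c1=s['frame']
p=proj(s,[.5772,.1572,.013])[0]; print('cap exp',p); x,y=p.astype(int)
rect(s,(x-22,y-22,x+22,y+22),.013,'cap',lo=(0,0,0),hi=(180,255,70))
print('pad corners exp',proj(s,[[.5772+a,.1572+b,.003] for a in(-.045,.045) for b in(-.05,.05)]).round().tolist())
r.reach([.44,.275,.40],[180,0,90]); r.wait(.2); s=snap('wrist'); f=s['frame']
import pickle; pickle.dump(s,open('H.pkl','wb'))
p=proj(s,[.43,.353,.04])[0].astype(int); print('hold exp',p)
c=np.clip(f[p[1]-50:p[1]+50,p[0]-50:p[0]+50].astype(float)*2.5,0,255).astype(np.uint8)
o=np.zeros((400,800,3),np.uint8); o[:300,:400]=cv2.resize(c1,(400,300)); o[:,400:]=cv2.resize(c,(400,400),interpolation=cv2.INTER_CUBIC)
cv2.imwrite('pics/c1.png',o[...,::-1])
```

```text
open 0.0209
lifted open 0.0209 F [ 0.43  0.36 -1.04] 26.825
F [-0.83  0.24 -0.23]
31.6583
cap exp [285.54150071 130.98492144]
cap [576.6 157.1] [20.3 20.8] 46.1 px (276, 122, 19, 20)
pad corners exp [[246.0, 173.0], [246.0, 85.0], [321.0, 173.0], [326.0, 86.0]]
hold exp [242 110]
```

View pics/c1.png

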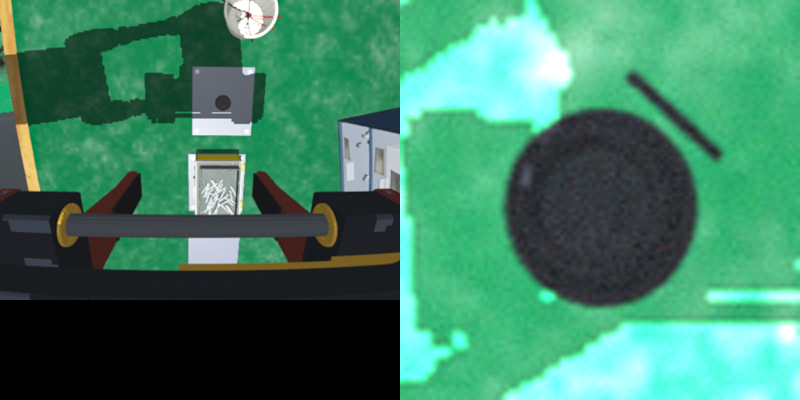

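The cap measures (576.6,157.1), on its pad's centre. The holder's foot circle is centred at crop (600,207), which is frame (242,111.8), radius 23.8 px; its clip normal is about 48°.

Run:
```python
from act import *
import pickle
s=pickle.load(open('H.pkl','rb'))
P=plane(s,[[242,111.75],[242-23.75,111.75],[242+23.75,111.75]],.003); print(P.round(4))
x,y=P[0]
pick(x,y,.232,48.4,15)
s=snap('wrist','l1.png')
```

```text
[[0.4282 0.3525]
 [0.3978 0.3527]
 [0.4586 0.3525]]
open 0.037
lifted open 0.0371 F [ 0.17  0.04 -2.15] 37.3417
```

View pics/l1.png

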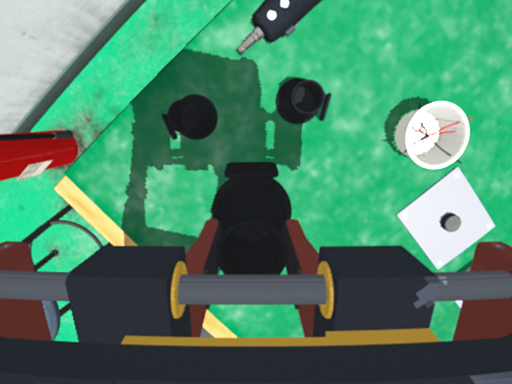

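The holder is held by the neck, upright, with its clip clear of the fingers. I place it and check from above.

Run:
```python
from act import *
place(.569,-.0973,.2358,90)
r.reach([.55,-.175,.40],[180,0,90]); r.wait(.2); s=snap('wrist'); f=s['frame']
print('foot ctr exp',proj(s,[.569,-.0973,.006]),'neck',proj(s,[.569,-.0973,.078]))
print('pad exp',proj(s,[[.569+a,-.0973+b,.003] for a in(-.045,.045) for b in(-.05,.05)]).round(1).tolist())
p=proj(s,[.569,-.0973,.006])[0].astype(int)
c=f[p[1]-60:p[1]+60,p[0]-60:p[0]+60]; print('crop origin',p-60)
cv2.imwrite('pics/p1.png',cv2.resize(c,(600,600),interpolation=cv2.INTER_CUBIC)[...,::-1])
r.reach([.35,.30,.42],[180,0,90]); r.wait(.3)
a=snap('scene')['frame'][100:384,150:512]; t=snap('top','top9.png')['frame'][100:260,90:420]
o=np.zeros((600,800,3),np.uint8); o[:314,:400]=cv2.resize(a,(400,314)); o[:194,400:]=cv2.resize(t,(400,194)); cv2.imwrite('pics/fin.png',o[:320,:,::-1])
print(r.sense()['clock'])
```

```text
F [ 0.08 -0.24 -0.42]
42.0833
foot ctr exp [[267.59811294 113.84423534]] neck [[271.21588742 112.23509591]]
pad exp [[232.8, 153.0], [231.7, 72.6], [301.1, 153.2], [304.2, 72.9]]
crop origin [207  53]
45.0833
```

View pics/p1.png

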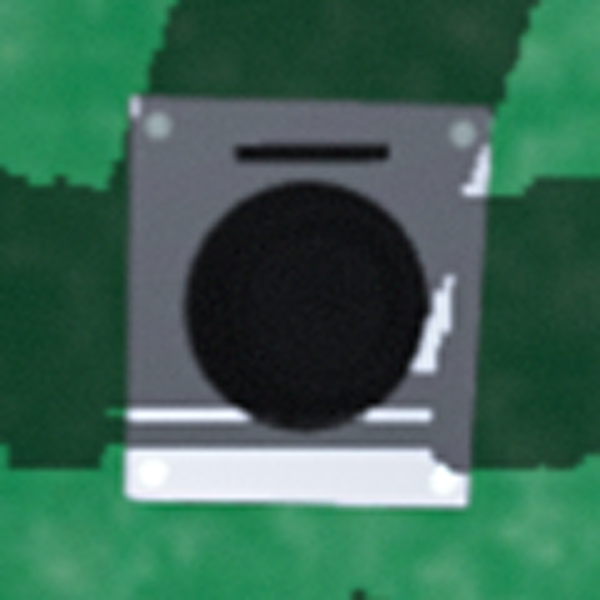

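View pics/fin.png

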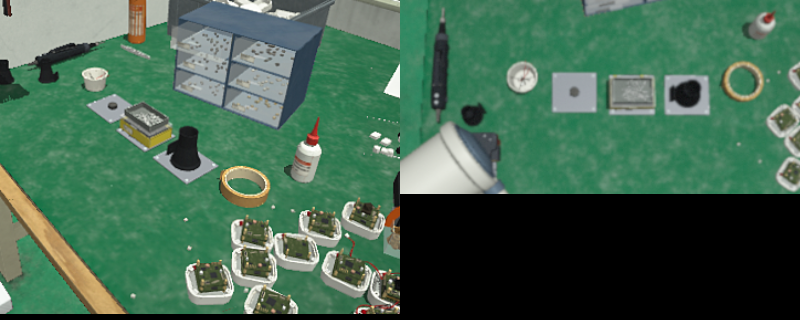

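The foot circle is centred at (268.2,114.2) against (267.6,113.8) expected, less than 1 mm off. The final views show all four things in place, with the cup and tape where they were.

```bash
python3 -c "
from station import r
r.hand_in(); print(r.sense()['clock'])"
```

```text
the job is handed in; nothing more can be done
the job is handed in; nothing more can be done
```

The closing station is set out as asked and handed in. The clock stood at about 45 s of the 112 s allowed at the last check before hand-in.

- **Screw box and pin tray:** The box is on the middle pad, with its lid corners about 0.3 px from where they should be. The tray sits squarely on the lid, lengthways the same way, with corners within about 1 px (roughly 1 mm).
- **Lens cap:** It is on the end pad by the cup, measured at (576.6, 157.1) mm against a pad centre of (577.2, 157.2) mm.
- **Holder:** I took the large one (foot measured 60.8 mm, neck 37 mm). It stands upright on the end pad by the tape, its foot within about 1 mm of the pad centre. I centred the foot, not the frame origin, which lies 4 mm away.
- **Cup and tape roll:** In the final pictures both stand where they were; I judged this by eye and did not measure it again.

The only disagreement was the box's first width reading, 75 mm instead of 68 mm. Its side latches probably caused that, as the gripper then closed to 68.0 mm. No check failed.

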